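Close up the stamp case

ROBOT

A 6-joint arm with a two-finger parallel gripper is mounted at the origin on the work surface. World frame = base frame: x ahead of the robot, y to its left, z up, the work surface at z = 0. Lengths are in mm, angles in rad, forces in N, time in s.
With the tool pointing down it reaches from about 325 to 775 mm from the base axis. Payload 9.3 kg.
Tool frame: the origin (TCP) lies on the centre line of the jaws, within the pads' length; the fingertips stand 19 mm ahead of it and the grasp point (between the pads) is the TCP (manip.tip_extent is the distance from the TCP to the fingertips, in mm); z points along the fingers, y is the line along which they close (so a half turn about z gives the same grasp; the last joint's range is limited). The gripper opens to 85 mm and grips with 20 to 120 N. Pads are 22 mm wide; open, the fingers measure 114 mm over their backs; the gripper's body (76 mm by 85 mm) begins 54 mm behind the grasp point. The pads swing forward as they close: fully open they stand 13 mm farther back than shut.
Start: joints at [-1.446, 0.259, 0.021, 1.334, 0, 1.418], TCP at [150.826, -528.912, 250.279] pointing down, gripper open.
Joint ranges: [-3.04, 3.04], [-0.91, 1.82], [-1.04, 1.36], [-1.92, 1.95], [-1.52, 1.45], [-3.14, 3.14]. Speed limits (rad/s): [2.22, 2.22, 2.79, 3.14, 3.14, 3.14].

INTERFACE

Orientations are given as a rotation vector (axis times angle).
In Python, from plant import manip gives the robot as it stands. The module is installed in compiled form; this text tells all that it offers. Calls block until the motion is done:
- manip.move_to(position, orientation): joint-space move of the TCP to a pose.
- manip.movel(position, attitude=None, velocity=150, until_force=None): straight line of the TCP; attitude=None keeps the orientation; velocity is the mean speed in mm/s. With until_force (N) it stops when the force on the tool has changed by that much, and returns True; else False.
- manip.goto_joints(angles): joint-space move.
- manip.gripper_to(opening, force=None): finger opening in mm; force is the grip in N (None keeps the last); returns when the fingers have stopped.
- manip.sleep(seconds).
- manip.inverse_kinematics(position, orientation): joint angles nearest the present ones, or None.
- manip.observe(): the state.
- manip.grab_frame(name): name is "scene" or "top"; returns the picture (420x560x3 uint8, red, green, blue); there is no depth.
- manip.camera_info(name): a dict with "vertical_fov" (degrees; the focal length in pixels is half the picture's height over the tangent of half this angle, whatever the lens; pixels are square), "cx", "cy" (the principal point, pixels), "extrinsics" (4x4, takes a point from camera to world coordinates). Camera axes: x right, y down, z forward; pixel columns grow to the right and rows downward; lengths in mm; the calibration is good to about 2 mm. A picture is of the moment at which its call begins. camera_info takes no time and is no camera call.
A pose or a line that the arm cannot do raises manip.MotionError and nothing moves.
- manip.close_job(): hands the job in; it is judged then, once.
The state is a dict: "t": time; "qpos": joint angles; "qvel": joint speeds; "joint_torque": joint torques, N m; "position": TCP position; "ee_rot": TCP orientation; "wrist_force": force on the tool from outside, world axes, zero at the start; "wrist_torque": the same for the moment, N m; "finger_gap": finger opening in mm; "grip_force": force on a finger pad.
Only numpy, scipy, OpenCV 4.12 (cv2) and the standard library are available. Lean on these libraries where they do the work, as an engineer would, in place of code of your own. Each camera call takes 0.05 s, during which the arm holds its last target. There are 200 camera calls.

TASK

One of the six rubber stamps in the open wooden case is a round one packed there by mistake: stand it upright in the grey tray with the other round stamps. Then close the case with its lid board: holding the lid tilted, angle its tongue into the groove in the case's near wall, lower it flat without letting it fall, and press it down until the spring catch snaps over its far edge. Leave the oblong stamps in their cells and everything else on the counter as it stands.

Things in the scene. Friction and masses are not known exactly. Their poses are not given: they have to be found in the camera images.
- case: Open wooden stamp case, fixed: 164 (x) x 184 (y) mm outside, 138 x 164 inside, floor 6 mm. Origin at the centre of its underside, z up, -x the groove side (roughly towards the robot). Side walls and far wall (x 69 to 79) are 62 mm high: the lid lies on them; the near wall (x -85 to -69) is 79 mm high. Six cells: rows at x -46, 0, 46, columns at y -42, 42 mm, parted by strips 10 mm high.
- groove (a point): Groove in the near wall's inner face; the point is the middle of its mouth's lower edge (case x -69, y 0, z 62 mm), axes as the case's. It opens towards +x, is 10 mm high (case z 62 to 72), 12 mm deep and 168 mm long with closed ends (y -84 to 84), under a lip 7 mm thick.
- stop (a point): Middle of the lower edge of the stops' face on top of the far wall (case x 74, y 0, z 62 mm): two strips 6 mm high, one at each side of the catch (|y| 24 to 92 mm), that keep the flat lid from sliding back out of the groove. From groove bottom to stops are 155 mm, from the lip to the stops 143 mm; the lid is 150 mm long.
- catch (a joint): Brass spring catch amid the far wall, 34 mm wide: 0 m when forward (at the start, and locked), to 0.010 m pushed back to case +x; 1 N plus 0.25 N per mm. Nose: tip at case x 67.5, flat underside at z 72.5, steep slope on top from z 75.5 at the tip to z 88 at x 75 mm. The lid's far edge pressed on the slope (about 6 to 12 N at the pull) pushes it back, then it snaps over the lid.
- lid: Wooden lid board, 0.2 kg, lying face up on the counter, tongue roughly towards the robot: 150 (x) x 180 (y) x 9 mm. Origin at the centre of its underside, z up. The -x edge is a tongue: x -75 to -64, y -80 to 80, z 0 to 5 mm. On top an upright batten as a pull. Shut, it lies with its underside at case z 62 mm, axes as the case's, origin at case x -5 to -1 mm.
- lid_tongue (a point): On the lid: middle of the lower edge of the tongue's tip (lid x -75, y 0, z 0 mm).
- lid_pull (a point): On the lid: a point to grip within the pull, lid x 20, y 0, z 30 mm. The pull is 14 mm thick (lid x 13 to 27), 90 mm long (y -45 to 45), and stands from the lid's top at z 9 up to z 39 mm.
- lid_far_edge (a point): On the lid: middle of the lower edge of the side opposite to the tongue (lid x 75, y 0, z 0 mm).
- round_stray: The round stamp that was packed in the case by mistake, in one of the six cells; which one varies: round wooden block 38 mm across and 18 mm high, upon it an upright barrel handle 22 mm thick (straight from 26 to 48 mm above the underside), 50 mm high in all. Origin at the centre of its underside, z up.
- tray: Grey plastic open tray for the round stamps, does not move: 170 (x) x 110 (y) x 26 mm high, walls and floor 5 mm. Origin at the centre of its underside, z up. Two round stamps stand at its +x end (x about 50 mm, y about -25 and 25 mm); the -x half is free. It stands on one side of the case, the lid lies on the other; which side varies, and the tray may be turned any way.
- round2: A round stamp, standing at the +x end of the tray: round wooden block 38 mm across and 18 mm high, upon it an upright barrel handle 22 mm thick (straight from 26 to 48 mm above the underside), 50 mm high in all. Origin at the centre of its underside, z up.
- round3: A round stamp, standing at the +x end of the tray: round wooden block 38 mm across and 18 mm high, upon it an upright barrel handle 22 mm thick (straight from 26 to 48 mm above the underside), 50 mm high in all. Origin at the centre of its underside, z up.
- oblong1: An oblong stamp that belongs in the case: wooden block 34 (x) x 62 (y) x 18 mm high, and on its middle a pear-shaped dark-wood handle up to 20 mm thick, 50 mm high in all. Origin at the centre of its underside, z up. Stands in one of the six cells; which one varies.
- oblong2: An oblong stamp that belongs in the case: wooden block 34 (x) x 62 (y) x 18 mm high, and on its middle a pear-shaped dark-wood handle up to 20 mm thick, 50 mm high in all. Origin at the centre of its underside, z up. Stands in one of the six cells; which one varies.
- oblong3: An oblong stamp that belongs in the case: wooden block 34 (x) x 62 (y) x 18 mm high, and on its middle a pear-shaped dark-wood handle up to 20 mm thick, 50 mm high in all. Origin at the centre of its underside, z up. Stands in one of the six cells; which one varies.
- oblong4: An oblong stamp that belongs in the case: wooden block 34 (x) x 62 (y) x 18 mm high, and on its middle a pear-shaped dark-wood handle up to 20 mm thick, 50 mm high in all. Origin at the centre of its underside, z up. Stands in one of the six cells; which one varies.
- oblong5: An oblong stamp that belongs in the case: wooden block 34 (x) x 62 (y) x 18 mm high, and on its middle a pear-shaped dark-wood handle up to 20 mm thick, 50 mm high in all. Origin at the centre of its underside, z up. Stands in one of the six cells; which one varies.
- tape_roll: Bystander: roll of paper tape lying flat, 90 mm across, 22 mm high. Origin at the centre of its underside.
- glue_stick: Bystander: white glue stick standing upright, 28 mm across, 90 mm high. Origin at the centre of its underside.
- stapler: Bystander: black stapler, 138 mm long (x), 32 mm wide, 45 mm high. Origin at the centre of its underside.
- eraser: Bystander: white eraser in a card sleeve, 60 x 25 x 13 mm. Origin at the centre of its underside.
- marker_cup: Bystander: dark steel cup, 76 mm across and 100 mm high, with pens standing up to 150 mm. Origin at the centre of its underside.

How it is judged (in metres and radians):
On the way, in this order (a step that is already met when the one before it is completed fails the run):
1. the round stamp from the case stands upright in the tray, let go (x of round_stray in the frame of tray between -0.082 and 0.082 m and y of round_stray in the frame of tray between -0.052 and 0.052 m and z of round_stray in the frame of tray between 0 and 0.009 m and angle between round_stray's own z axis and vertical below 0.12 rad and contact force between round_stray and the fingers below 0.05 N), for 0.2 s.
2. the lid's tongue is in the groove while the lid is still tilted (more than 5 degrees) (x of lid_tongue in the frame of case between -0.083 and -0.0735 m and z of lid_tongue in the frame of case between 0.06 and 0.069 m and y of lid_tongue in the frame of case between -0.008 and 0.008 m and angle between lid's own z axis and vertical between 0.087 and 0.6 rad), for 0.05 s.
3. the lid is down flat with the catch sprung back over its far edge (x of lid_tongue in the frame of case between -0.083 and -0.0735 m and z of lid_tongue in the frame of case between 0.06 and 0.069 m and y of lid_tongue in the frame of case between -0.008 and 0.008 m and angle between lid's own z axis and vertical below 0.02 rad and z of lid_far_edge in the frame of case between 0.0605 and 0.0635 m and x of lid_far_edge in the frame of case between 0.068 and 0.0755 m and value of joint catch below 0.0015 m), for 0.2 s.
At the end, for the whole second after the job is handed in: The stray stamp stands in the tray, all stamps upright within 7 deg, the oblong ones in the case. Lid flat within 1.1 deg, far edge on the wall within 1.5 mm, tongue at least 4.5 mm in the groove, catch forward within 1.5 mm over the lid, lid at rest and let go (all of step 1 and all of step 3 and linear speed of lid below 0.01 m/s and contact force between lid and the fingers below 0.05 N and angle between each of oblong1, oblong2, oblong3, oblong4, oblong5, round2, round3's own z axis and vertical below 0.12 rad and z of oblong1 in the frame of case between 0.003 and 0.01 m and z of oblong2 in the frame of case between 0.003 and 0.01 m and z of oblong3 in the frame of case between 0.003 and 0.01 m and z of oblong4 in the frame of case between 0.003 and 0.01 m and z of oblong5 in the frame of case between 0.003 and 0.01 m and z of round2 in the frame of tray between 0 and 0.009 m and z of round3 in the frame of tray between 0 and 0.009 m); the robot touches nothing.
It fails at once if the lid is let fall: it turns faster than 2.5 rad/s with its tongue in the groove and still tilted by more than 0.1 rad (x of lid_tongue in the frame of case between -0.083 and -0.0735 m and z of lid_tongue in the frame of case between 0.06 and 0.069 m and y of lid_tongue in the frame of case between -0.008 and 0.008 m and angle between lid's own z axis and vertical above 0.1 rad and angular speed of lid above 2.5 rad/s).
It fails at once if one of the oblong stamps is tipped over or moved out of its cell (moved more than 25 mm) (angle between any of oblong1, oblong2, oblong3, oblong4, oblong5's own z axis and vertical above 0.6 rad or distance of any of oblong1, oblong2, oblong3, oblong4, oblong5 from where it was at the start of the episode above 0.025 m).
It fails at once if one of the other round stamps is tipped over or moved more than 40 mm (angle between any of round2, round3's own z axis and vertical above 0.6 rad or distance of any of round2, round3 from where it was at the start of the episode above 0.04 m).
It fails at once if another thing on the counter (tape roll, glue stick, stapler, eraser, marker cup) is moved more than 40 mm or, if it stands, knocked over (distance of any of tape_roll, glue_stick, stapler, eraser, marker_cup from where it was at the start of the episode above 0.04 m or angle between any of glue_stick, marker_cup's own z axis and vertical above 0.6 rad).
It also fails if it takes over 56 s, if anything falls off the work surface, if the arm or the gripper's body presses on something with over 40 N, if the wrist force passes 120 N, or if a joint passes its speed limit or range.

## Working session

There is one attempt and no reset: what is moved stays moved. The work goes in short steps, each a Python script; the robot and the scene stay as the last script left them, time stands still between calls to the robot, and variables do not carry over. Pictures are saved under pics/ and viewed, at most 10 in all, crops included, and the job is handed in when it is done.

```bash
mkdir -p pics; python3 - <<'E'
from plant import manip
import cv2
for n in("top","scene"):
    f=manip.grab_frame(n); cv2.imwrite(f"pics/{n}0.png",cv2.resize(f[:,:,::-1],(784,588),interpolation=cv2.INTER_CUBIC))
    print(n,manip.camera_info(n))
s=manip.observe(); print(s)
E
```

```text
top {'vertical_fov': 53.456948877713245, 'cx': 277.4439356286596, 'cy': 209.38067923217778, 'extrinsics': array([[ 1.38825327e-02, -9.80695746e-01,  1.95046479e-01,
         3.95058536e+02],
       [-9.99779028e-01, -1.66935896e-02, -1.27757612e-02,
        -4.84754513e+00],
       [ 1.57851605e-02, -1.94826019e-01, -9.80710789e-01,
         9.79658781e+02],
       [ 0.00000000e+00,  0.00000000e+00,  0.00000000e+00,
         1.00000000e+00]])}
scene {'vertical_fov': 51.402332359244106, 'cx': 278.03705881384235, 'cy': 213.36583016392947, 'extrinsics': array([[ 8.49330240e-01,  3.02315019e-01, -4.32716734e-01,
         1.08960610e+03],
       [ 5.27551838e-01, -5.14230670e-01,  6.76206977e-01,
        -8.02760118e+02],
       [-1.80886913e-02, -8.02603543e-01, -5.96238503e-01,
         7.68422568e+02],
       [ 0.00000000e+00,  0.00000000e+00,  0.00000000e+00,
         1.00000000e+00]])}
{'t': 0.1, 'qpos': array([-1.44561643e+00,  2.59164327e-01,  2.08283709e-02,  1.33372225e+00,
        3.85654393e-06,  1.41819620e+00]), 'qvel': array([ 0.00098344, -0.00215012,  0.00264568, -0.00026079,  0.00116193,
        0.00103431]), 'joint_torque': array([ 4.54861569e-03, -5.56694841e+01,  3.45069051e+01,  1.16473503e-02,
       -1.36965291e-04,  2.45098491e-06]), 'position': array([ 150.78823513, -528.67909687,  249.70751663]), 'ee_rot': array([-3.11009043e+00, -4.34759651e-01, -3.32187411e-05]), 'wrist_force': array([0.15808214, 0.11461417, 0.03837127]), 'wrist_torque': array([0.04252093, 0.02460662, 0.02215156]), 'grip_force': 0.0, 'finger_gap': 85.48380734076702}
```

View pics/top0.png

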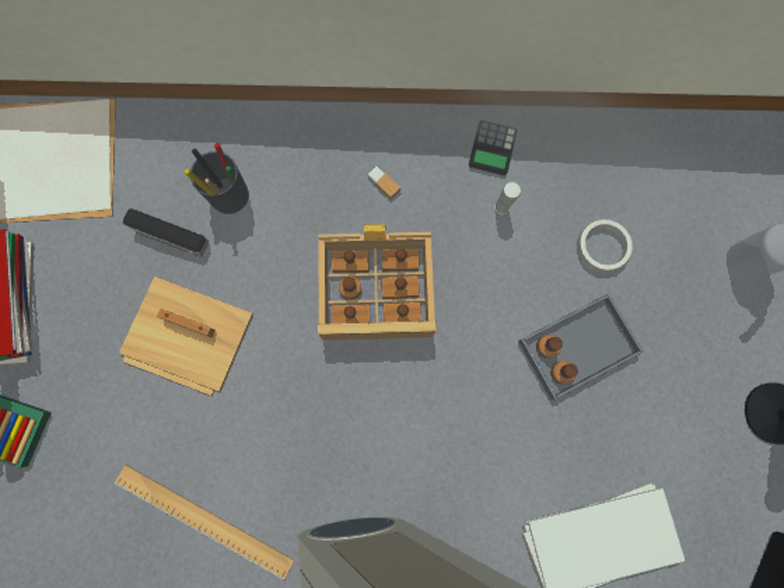

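View pics/scene0.png

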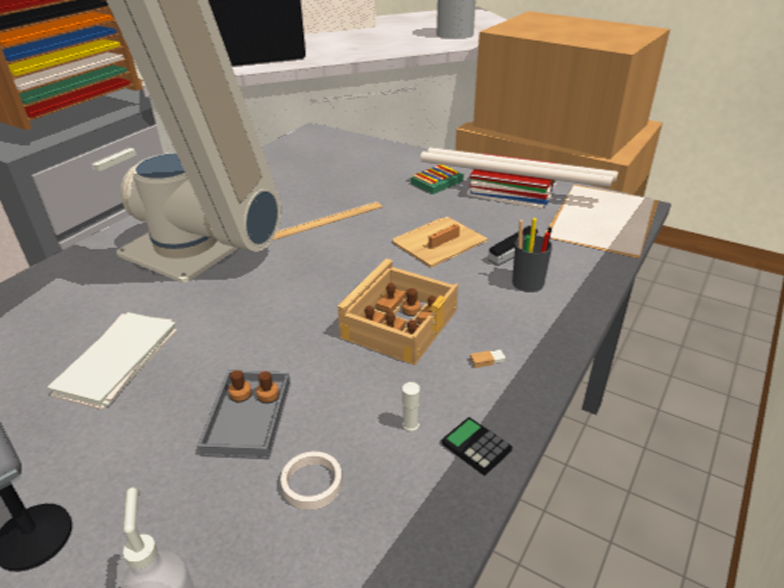

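```bash
cat > h.py <<'E'
import numpy as np, cv2
from plant import manip
def rays(name,uv):
    c=manip.camera_info(name); E=c["extrinsics"]; f=210/np.tan(np.radians(c["vertical_fov"]/2))
    uv=np.atleast_2d(uv).astype(float)
    d=np.c_[(uv[:,0]-c["cx"])/f,(uv[:,1]-c["cy"])/f,np.ones(len(uv))]@E[:3,:3].T
    return E[:3,3],d
def onplane(name,uv,z):
    o,d=rays(name,uv); z=np.broadcast_to(z,len(d)); return o+d*((z-o[2])/d[:,2])[:,None]
def proj(name,P):
    c=manip.camera_info(name); E=c["extrinsics"]; f=210/np.tan(np.radians(c["vertical_fov"]/2))
    p=(np.atleast_2d(P)-E[:3,3])@E[:3,:3]; return np.c_[c["cx"]+f*p[:,0]/p[:,2],c["cy"]+f*p[:,1]/p[:,2]]
def crop(im,x,y,s,w,h):
    return cv2.resize(im[y:y+h,x:x+w,::-1],None,fx=s,fy=s,interpolation=cv2.INTER_CUBIC)
E
python3 - <<'E'
from h import *
t=manip.grab_frame("top"); s=manip.grab_frame("scene")
C=lambda im,x,y:crop(im,x,y,3.5,112,84)
cv2.imwrite("pics/c1.png",np.vstack([np.hstack([C(t,214,160),C(t,80,199)]),np.hstack([C(t,360,208),C(s,230,180)])]))
E
```

```text
(no output)
```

View pics/c1.png

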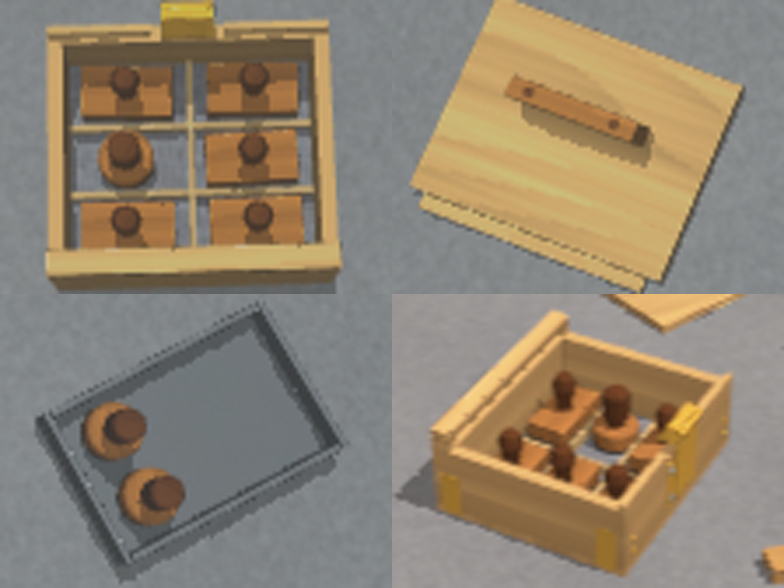

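```bash
cat > fit.py <<'E'
from h import *
from scipy.optimize import least_squares
def tp(o,uv,s=3.5): return (np.array(uv,float)+.5)/s-.5+np.array(o)
def place(p,M):
    x,y,a=p; c,s=np.cos(a),np.sin(a); M=np.asarray(M,float)
    return np.c_[x+c*M[:,0]-s*M[:,1],y+s*M[:,0]+c*M[:,1],M[:,2]]
def fit(obs,p0):
    f=lambda p:np.concatenate([(proj(n,place(p,M))-uv).ravel() for n,M,uv in obs])
    r=least_squares(f,p0,loss="soft_l1"); return r.x,r.fun.reshape(-1,2)
E
python3 - <<'E'
from fit import *
T0,T1,T2,S=(214,160),(80,199),(360,208),(230,180)
case,r=fit([("top",[[-69,92,79],[-69,-92,79],[-85,92,79],[-85,-92,79],[79,92,68],[79,-92,68]],tp(T0,[[47,250],[337,248],[47,275],[340,271],[47,27],[329,22]])),
 ("scene",[[79,-92,0],[79,-92,62],[79,92,62],[-85,-92,79],[-85,92,79]],tp(S,[[236,277],[235,216],[341,83],[40,141],[167,18]]))],[500,0,0])
print("case",case,r.round(1).tolist())
lid,r=fit([("top",[[75,90,9],[75,-90,9],[-64,-90,9],[-64,90,9],[27,45,39],[27,-45,39],[13,-45,39],[13,45,39]],tp(T1,[[105,0],[352,88],[272,284],[21,190],[122,76],[259,122],[249,140],[113,95]]))],[450,250,-.3])
print("lid",lid,r.round(1).tolist())
tray,r=fit([("top",[[85,55,26],[85,-55,26],[-85,-55,26],[-85,55,26]],tp(T2,[[130,268],[40,124],[260,10],[344,150]]))],[400,-250,2.6+3.6-3.6-.5+np.pi/3])
print("tray",tray,r.round(1).tolist())
print("stray blk",onplane("top",tp(T0,[[126,160]]),18), "handle top",onplane("top",tp(T0,[[124,150]]),50), "exp",place(case,[[0,42,6]]))
np.save("poses.npy",[case,lid,tray])
t=manip.grab_frame("top");s=manip.grab_frame("scene")
def dr(im,o,segs,n,p):
    for a,b in segs:
        q=(proj(n,place(p,[a,b]))-np.array(o)+.5)*4-.5
        cv2.line(im,*[tuple(int(v) for v in (x*16).round()) for x in q],(255,0,255),1,cv2.LINE_AA,4)
def box(x0,x1,y0,y1,z): c=[[x0,y0,z],[x1,y0,z],[x1,y1,z],[x0,y1,z]]; return [(c[i],c[i-1]) for i in range(4)]
cs=box(-85,-69,-92,92,79)+box(-85,79,-92,92,62)+box(-69,69,-82,82,62)+box(-69,69,-82,82,6)
ims=[]
for im,o,n,p,sg in((t,(218,160),"top",case,cs),(t,(83,199),"top",lid,box(-64,75,-90,90,9)+box(-75,-64,-80,80,5)+box(13,27,-45,45,39)),(t,(365,208),"top",tray,box(-85,85,-55,55,26)+box(-80,80,-50,50,5)),(s,(235,183),"scene",case,cs)):
    c=crop(im,*o,4,100,75).copy(); dr(c,o,sg,n,p); ims.append(c)
cv2.imwrite("pics/ov.png",np.vstack([np.hstack(ims[:2]),np.hstack(ims[2:])]))
E
```

```text
case [5.97034854e+02 5.64820445e+00 4.23586012e-02] [[-1.1, -0.0], [0.5, -1.6], [-1.0, 0.2], [-0.1, -0.9], [-0.8, -0.2], [-0.5, -0.6], [-1.3, 2.3], [-0.8, 1.3], [-0.5, 1.4], [-0.7, -1.5], [-2.2, -0.1]]
lid [509.81566583 318.41266825  31.08976657] [[0.5, -1.0], [0.6, -1.0], [0.5, -0.4], [-0.2, 0.0], [0.3, 0.3], [-2.2, 0.3], [-1.7, 1.0], [0.3, 0.6]]
tray [ 502.43759531 -335.55887863  -16.77846733] [[-0.9, 1.5], [0.2, -0.3], [-0.3, -1.3], [1.0, 0.2]]
stray blk [[594.85514144  48.18374013  18.        ]] handle top [[594.83106827  47.89801558  50.        ]] exp [[595.25632458  47.61053081   6.        ]]
```

View pics/ov.png

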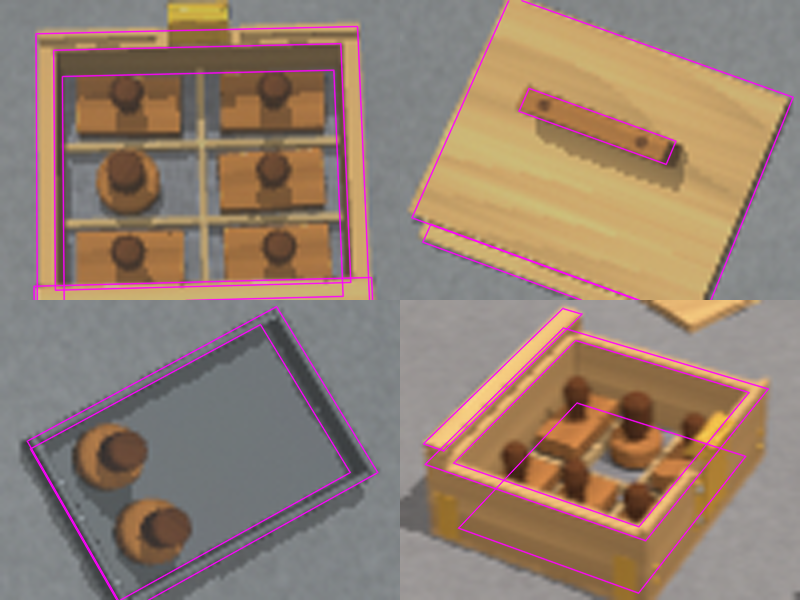

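```bash
cat >> h.py <<'E'
from scipy.spatial.transform import Rotation as R
def down(yaw): return (R.from_euler("z",yaw)*R.from_euler("x",np.pi)).as_rotvec()
def st(): s=manip.observe(); print("t %.1f"%s["t"],s["position"].round(1),s["wrist_force"].round(1),"gap %.1f grip %.1f"%(s["finger_gap"],s["grip_force"])); return s
E
python3 - <<'E'
from fit import *
case,lid,tray=np.load("poses.npy"); lid[2]+=-10*np.pi; tray[2]+=6*np.pi; np.save("poses.npy",[case,lid,tray])
x,y=595,47.9
q=[(k,manip.inverse_kinematics([x,y,150],down(case[2]+k*np.pi/4))) for k in(-3,-1,1,3)]
k=min((a for a in q if a[1] is not None),key=lambda a:abs(a[1][5]))[0]; o=down(case[2]+k*np.pi/4); print(k)
for y2 in (1,-1):print("lid",y2,manip.inverse_kinematics([lid[0],lid[1],150],down(lid[2]+y2*np.pi/2)))
manip.gripper_to(38,30); 
manip.move_to([x,y,150],o); st()
hit=manip.movel([x,y,48],velocity=90,until_force=8); print(hit); st()
if not hit:
    manip.gripper_to(10,30); st()
    manip.movel([x,y,150],velocity=150); st()
    f=manip.grab_frame("top"); g=manip.grab_frame("scene")
    cv2.imwrite("pics/a1.png",np.hstack([crop(f,190,130,3,130,130),crop(g,200,120,3,130,130)]))
E
```

```text
3
lid 1 [ 0.4187509   0.38863757 -0.04609412  1.13606463  0.          2.31570719]
lid -1 [ 0.4187509   0.38863757 -0.04609412  1.13606463  0.         -0.82588546]
t 3.4 [595.1  47.  150.1] [-0.3  0.   0.6] gap 38.2 grip 0.0
False
t 4.7 [595.4  47.9  48.6] [ 0.5 -0.1 -0.3] gap 37.8 grip 0.0
t 5.0 [595.3  47.9  48.6] [-0.5  0.9  3.6] gap 21.1 grip 29.3
t 5.8 [594.5  47.9 149.1] [-0.6 -0.3 -1.1] gap 20.9 grip 29.4
```

View pics/a1.png

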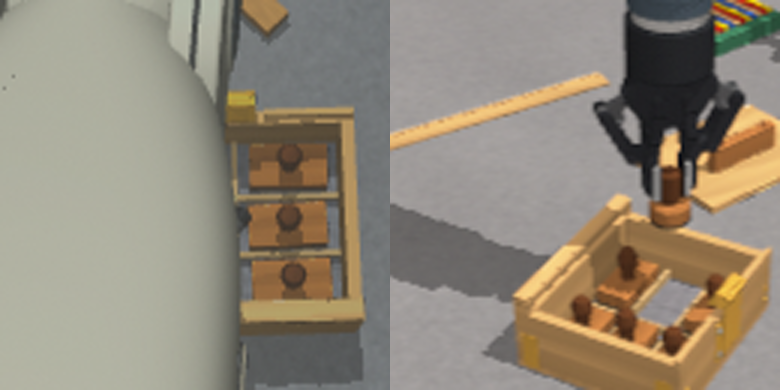

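```bash
python3 - <<'E'
from fit import *
case,lid,tray=np.load("poses.npy")
p=place(tray,[[-38,0,0]])[0]; print(p)
o=manip.observe()["ee_rot"]
manip.move_to([p[0],p[1],150],o); st()
manip.movel([p[0],p[1],60],velocity=120)
print(manip.movel([p[0],p[1],42],velocity=25,until_force=3)); st()
manip.gripper_to(40); manip.sleep(.1); st()
manip.movel([p[0],p[1],150],velocity=200)
# lid
q=place(lid,[[20,0,0]])[0]; ol=down(lid[2]-np.pi/2)
manip.gripper_to(50); manip.move_to([q[0],q[1],110],ol); st()
f=manip.grab_frame("top"); g=manip.grab_frame("scene")
cv2.imwrite("pics/a2.png",np.hstack([crop(f,350,190,3,130,130),crop(g,240,100,3,130,130)]))
E
```

```text
[ 520.66551164 -368.90168994    0.        ]
t 7.5 [ 521.2 -367.9  150. ] [-0.1  0.6 -0.3] gap 20.8 grip 29.4
True
t 8.9 [ 520.8 -368.7   47.4] [1.  1.3 4.8] gap 20.6 grip 29.7
t 9.3 [ 520.4 -368.6   46.8] [-0.4  0.2 -0.5] gap 40.2 grip 0.0
t 12.7 [529.3 311.2 110. ] [-0.3  0.  -0.3] gap 50.1 grip 0.0
```

View pics/a2.png

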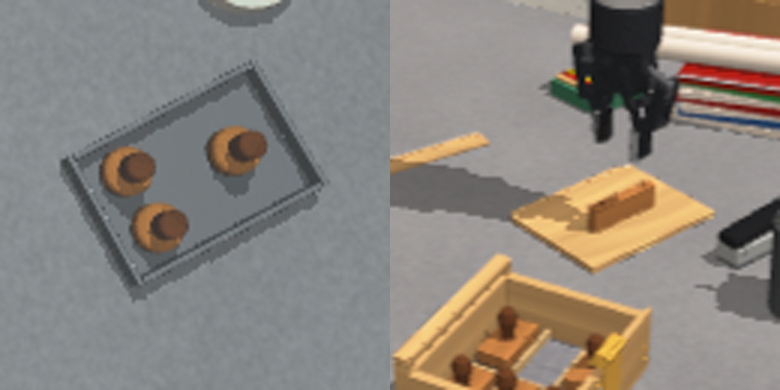

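```bash
cat >> h.py <<'E'
G=R.from_euler("z",-np.pi/2)*R.from_euler("x",np.pi)
def lidpose(case,tx,tz,th,ty=0,grip=(95,0,31)):
    C=R.from_euler("z",case[2]); L=C*R.from_euler("y",-th)
    return np.r_[case[:2],0]+C.apply([tx,ty,tz])+L.apply(grip),(L*G).as_rotvec()
E
python3 - <<'E'
from fit import *
case,lid,tray=np.load("poses.npy"); case[0]=596.5; np.save("poses.npy",[case,lid,tray])
q=place(lid,[[20,0,0]])[0]
for a in((-40,150,.3),(-50,64,.3),(-75,64,.3),(-78,62,.0)): print(manip.inverse_kinematics(*lidpose(case,*a)) is not None)
print(manip.movel([q[0],q[1],31],velocity=80,until_force=8)); st()
manip.gripper_to(5,80); st()
manip.movel([q[0],q[1],50],velocity=60); s=st()
manip.movel([q[0],q[1],230],velocity=200)
manip.move_to(*lidpose(case,-45,150,.3)); st()
manip.movel(*lidpose(case,-52,90,.3)); st()
f=manip.grab_frame("top"); g=manip.grab_frame("scene")
cv2.imwrite("pics/a3.png",np.hstack([crop(f,200,130,3,130,130),crop(g,210,120,3,130,130)]))
E
```

```text
True
True
True
True
False
t 13.9 [529.1 312.2  31.5] [ 1.2  0.5 -1.2] gap 50.0 grip 0.0
t 14.3 [529.1 312.1  31.6] [-0.4 -1.1  5.6] gap 12.5 grip 79.2
t 14.8 [528.9 312.1  50.3] [-0.8  0.2 -1.9] gap 12.8 grip 78.0
t 17.1 [632.9   7.9 207.4] [-0.6  0.5 -1.8] gap 13.0 grip 78.0
t 17.6 [626.6   7.6 148.3] [-0.1  0.  -1.9] gap 12.8 grip 78.1
```

View pics/a3.png

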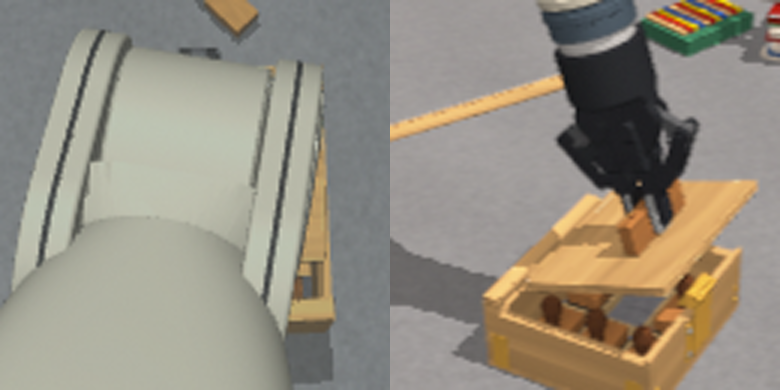

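```bash
cat > ov.py <<'E'
from fit import *
def lidw(P,th_p):  # lid pts -> world from TCP state
    s=manip.observe(); L=R.from_rotvec(s["ee_rot"])*G.inv(); return s["position"]+L.apply(np.array(P,float)-[20,0,31])
def box(x0,x1,y0,y1,z): return [[x0,y0,z],[x1,y0,z],[x1,y1,z],[x0,y1,z]]
def overlay(fn,case,o=(245,145),w=110,h=85,k=7):
    g=manip.grab_frame("scene"); im=crop(g,*o,k,w,h).copy()
    for pts,c in([(place(case,b),(255,0,255)) for b in(box(-85,-69,-92,92,79),box(-85,79,-92,92,62),box(-85,79,-92,92,0))]+[(lidw(b,0),(255,255,0)) for b in(box(-64,75,-90,90,9),box(-75,75,-80,80,0),box(13,27,-45,45,39))]):
        q=(proj("scene",pts)-np.array(o)+.5)*k-.5
        cv2.polylines(im,[(q*16).round().astype(np.int32)],True,c,1,cv2.LINE_AA,4)
    cv2.imwrite(fn,im)
E
python3 -c "
from ov import *
overlay('pics/a4.png',np.load('poses.npy')[0])"
```

```text
(no output)
```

View pics/a4.png

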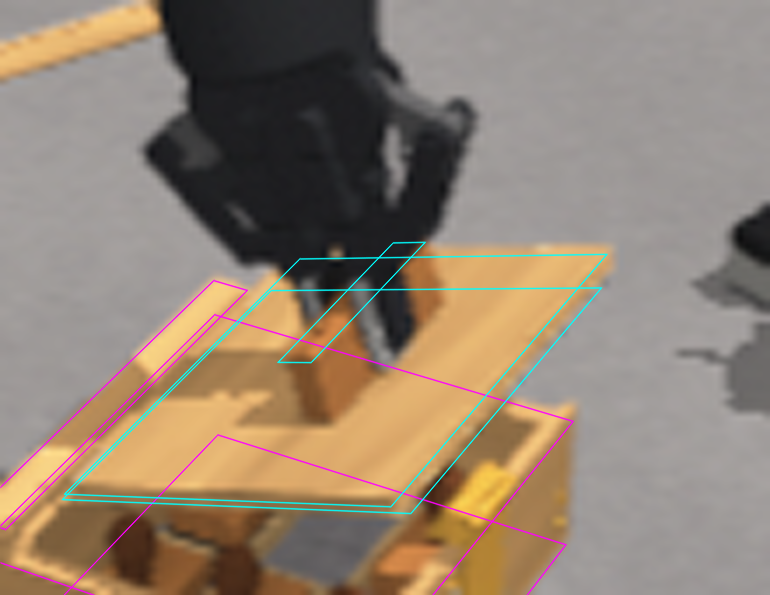

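```bash
python3 - <<'E'
from fit import *
case=np.load("poses.npy")[0]
manip.movel(*lidpose(case,-56,64.5,.3,1),velocity=80); st()
h=manip.movel(*lidpose(case,-82,64.5,.3,1),velocity=22,until_force=4); s=st()
L=R.from_rotvec(s["ee_rot"])*G.inv(); t=s["position"]+L.apply([-95,0,-31])-np.r_[case[:2],0]
print(h,R.from_euler("z",-case[2]).apply(t),s["wrist_torque"].round(2))
E
```

```text
t 18.3 [622.2   7.7 122.4] [-0.5  0.5 -1.1] gap 12.8 grip 78.0
t 18.9 [610.7   6.9 122.4] [ 4.2 -0.6 -0.8] gap 12.4 grip 78.3
True [-67.26028426   0.71155515  64.62290043] [-0.1  -0.49 -0.31]
```

```bash
cat >> h.py <<'E'
def tong(case):
    s=manip.observe(); L=R.from_rotvec(s["ee_rot"])*G.inv()
    t=R.from_euler("z",-case[2]).apply(s["position"]+L.apply([-95,0,-31])-np.r_[case[:2],0])
    print("tongue",t.round(1),"F",s["wrist_force"].round(1),"M",s["wrist_torque"].round(2),"t %.1f"%s["t"]); return t
E
python3 - <<'E'
from fit import *
case=np.load("poses.npy")[0]
for ty in(-2,-4.5,4):
    manip.movel(*lidpose(case,-62,64.5,.3,ty),velocity=60); tong(case)
    h=manip.movel(*lidpose(case,-82,64.5,.3,ty),velocity=22,until_force=4); t=tong(case)
    if t[0]<-71.5: break
E
```

```text
tongue [-62.1  -2.1  64.1] F [-0.2  0.  -3.4] M [-0.02  0.38  0.04] t 19.2
tongue [-74.8  -1.7  64.5] F [ 4.   0.8 -0.5] M [ 0.13 -0.53  0.25] t 19.8
```

```bash
python3 - <<'E'
from fit import *
P=np.load("poses.npy"); P[0][0]+=2*np.cos(P[0][2]); P[0][1]+=.08; np.save("poses.npy",P); case=P[0]
for x,z,th in((-76,64,.3),(-76.3,63.5,.2),(-77.5,63,.15),(-77.5,62.7,.1),(-77.5,62.5,.05),(-77.5,62.3,0.01)):
    h=manip.movel(*lidpose(case,x,z,th,-2),velocity=25,until_force=22); print(th,h); tong(case)
    if h: break
E
```

```text
0.3 False
tongue [-76.4  -2.   63.7] F [ 1.1 -0.1 -1.4] M [-0.11  0.22  0.04] t 20.1
0.2 False
tongue [-76.5  -1.9  63. ] F [ 0.2 -0.2 -3.1] M [-0.04  0.24  0.05] t 20.6
0.15 False
tongue [-77.6  -2.   62.8] F [ 0.1  0.6 -1.6] M [ 0.04  0.14 -0.03] t 21.0
0.1 False
tongue [-77.6  -2.   62.7] F [-0.7 -1.2 -0.5] M [-0.11  0.34  0.01] t 21.3
0.05 False
tongue [-77.7  -2.   62.2] F [-0.1 -0.4 -2.1] M [-0.11  0.57  0.01] t 21.7
0.01 False
tongue [-77.5  -2.   62.2] F [-1.9 -0.5  1.1] M [-0.09  0.61 -0.  ] t 22.0
```

```bash
python3 - <<'E'
from ov import *
case=np.load("poses.npy")[0]
h=manip.movel(*lidpose(case,-77.5,59.5,0.0,-2),velocity=15,until_force=15); print(h); tong(case)
overlay('pics/a5.png',case,o=(235,150),w=114,h=85)
E
```

```text
True
tongue [-77.4  -2.   62. ] F [-0.5 -0.2  6.1] M [-0.01  0.63 -0.06] t 22.2
```

View pics/a5.png

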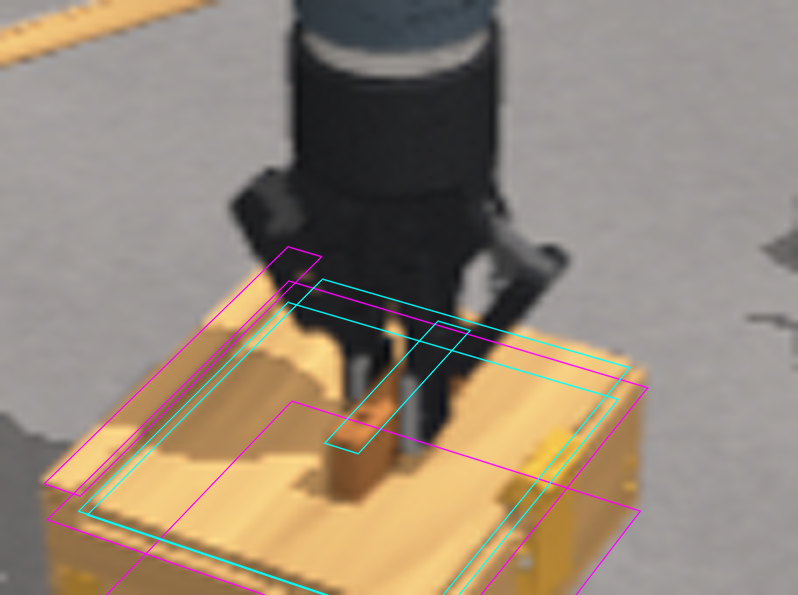

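```bash
python3 - <<'E'
from ov import *
case=np.load("poses.npy")[0]
print(manip.movel(*lidpose(case,-77.5,58,-0.01,-2),velocity=12,until_force=30)); tong(case); manip.sleep(.2); tong(case)
print("lift",manip.movel(*lidpose(case,-77.5,62.5,0.035,-2),velocity=8,until_force=8)); tong(case)
E
```

```text
True
tongue [-77.6  -2.1  62.5] F [-1.4  0.9  6.8] M [ 0.02  0.3  -0.01] t 22.5
tongue [-77.6  -2.   62.5] F [-0.7  0.2  5.8] M [-0.04  0.32  0.01] t 22.7
lift True
tongue [-77.7  -2.   62. ] F [ 1.9 -0.   3.2] M [-0.01  0.13  0.01] t 23.1
```

```bash
python3 - <<'E'
from ov import *
case=np.load("poses.npy")[0]
for th in(0,.006,.012,.018,.024,.03):
    h=manip.movel(*lidpose(case,-77.6,62.2,th,-2),velocity=10); s=manip.observe()
    L=R.from_rotvec(s["ee_rot"])*G.inv(); a=L.apply([0,0,1]); print(th,"tilt %.4f"%np.hypot(*a[:2]),end=" "); tong(case)
    if s["wrist_force"][2]<-12: break
E
```

```text
0 tilt 0.0014 tongue [-77.9  -1.9  62.8] F [-3.6 -0.8  9.5] M [ 0.07  0.81 -0.  ] t 23.4
0.006 tilt 0.0051 tongue [-77.8  -2.   62.2] F [-2.5  0.1  2.6] M [0.   0.62 0.  ] t 23.6
0.012 tilt 0.0116 tongue [-77.8  -2.   62. ] F [-1.1  1.2  1.8] M [-0.03  0.57 -0.01] t 23.9
0.018 tilt 0.0177 tongue [-77.7  -2.   62. ] F [ 1.2  0.3 -1.5] M [-0.04  0.5  -0.01] t 24.1
0.024 tilt 0.0233 tongue [-77.8  -2.   61.6] F [ 3.8 -0.2 -9.6] M [ 0.02  0.14 -0.03] t 24.4
0.03 tilt 0.0289 tongue [-77.8  -2.   61.2] F [  6.2   0.7 -14.2] M [-0.05 -0.1  -0.01] t 24.6
```

```bash
python3 - <<'E'
from ov import *
case=np.load("poses.npy")[0]
manip.movel(*lidpose(case,-77.5,62.2,0.003,-2),velocity=15); tong(case)
manip.movel(*lidpose(case,-77.5,60,0.0,-2),velocity=12,until_force=12); tong(case)
manip.gripper_to(45); manip.sleep(.2); s=st()
p=s["position"]; manip.movel([p[0],p[1],p[2]+130],velocity=120)
manip.move_to([400,-420,260],down(-1)); st()
t=manip.grab_frame("top"); g=manip.grab_frame("scene")
cv2.imwrite("pics/a6.png",np.hstack([crop(t,214,155,4,100,100),crop(g,230,170,4,100,100)]))
E
```

```text
tongue [-77.2  -2.   62.4] F [-1.  -0.6 -0.6] M [-0.03  0.27 -0.02] t 25.0
tongue [-77.2  -2.1  62.3] F [-0.8 -1.   5.3] M [ 0.02  0.3  -0.04] t 25.2
t 25.8 [615.5   4.5  92.3] [-0.5  0.8  0.4] gap 44.6 grip 0.0
t 28.8 [ 400.5 -419.5  259.9] [ 0.3  0.6 -0.4] gap 45.1 grip 0.0
```

View pics/a6.png

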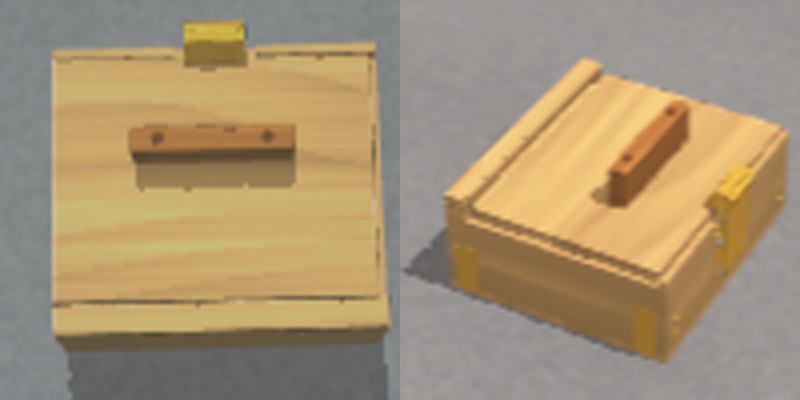

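The lid lies flat in front of the stops. The near edge is under the lip, seen at top-view crop row ~300, and the catch nose is over the far edge at ~(215,55). I'm handing the job in.

```bash
python3 -c "
from plant import manip
print(manip.close_job())"
```

```text
the job is handed in; nothing more can be done
None
```

The round stamp stands upright in the tray and the lid is flat on the case, held by the catch (it resisted a test lift before I let go); I handed the job in just after 28.8 s on the robot's clock, and no verdict came back.

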